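# Park the paint dolly in its bay under the wire rack

## Task

Roll the little four-castor dolly, with its paint tin aboard, into the bay under the wire rack: line it up and push it straight in front of the bay until all four castors trail straight behind their pivots before the front wheels come between the rails, then steer it in until its front rests gently against the rubber end stop. Leave it standing straight with the castors still trailing and the tin still upright in its place on the deck; keep the wheels on the counter, do not bump the rack or shove the other goods, and let go at the end.

Things in the scene. Friction and masses are not known exactly. Their poses are not given: they have to be found in the camera images.
- dolly: Small plywood dolly on four swivel castors: deck 160 mm long (x), 120 mm wide (y), 12 mm thick, top 56 mm above the counter. Origin: on the counter under the deck's middle; x to its front, z up; handle at the rear; front edge 80 mm ahead of the origin. About 0.46 kg empty. With castors trailing the wheels take 116 mm across; a castor turned sideways sticks out to 76 mm from the centre line.
- handle (a point): Grasp point on the handle, a plain upright wooden post of 20 x 20 mm square section at the dolly's rear, on its centre line 70 mm behind its origin, rising from the deck to 115 mm above the counter. The point is on the post's axis, 98 mm above the counter (17 mm below its top). Axes as the dolly's; best pinched across its y faces.
- deck_middle (a point): Point on the top of the deck, 15 mm ahead of the dolly's origin, 56 mm above the counter: the place of the tin.
- tin_middle (a point): Centre (half-way up) of the loose paint tin that stands on the deck: steel, 80 mm across, 64 mm tall, about 0.4 kg, upright; its top is 120 mm above the counter.
- axle_front_left (a point): Middle of the wheel axle of the front left castor, 16 mm above the counter. The castor's pivot is 55 mm ahead, 42 mm left of the dolly's origin; the axle lies 18 mm from it. x points from axle to pivot: along the dolly's x when trailing (axle straight behind the pivot, towards the handle). Tyre diameter 32 mm. It starts turned any way and swings to trail over 60 to 80 mm of straight forward push.
- axle_front_right (a point): The same for the front right castor (pivot 55 mm ahead, 42 mm to the right of the dolly's origin).
- axle_rear_left (a point): The same for the rear left castor (pivot 55 mm behind, 42 mm to the left of the dolly's origin).
- axle_rear_right (a point): The same for the rear right castor (pivot 55 mm behind, 42 mm to the right of the dolly's origin).
- bay: Fixed parking bay under a white wire rack. Origin: on the counter, where the dolly's origin belongs; x points into the bay, z up; the home dolly's axes lie along these. Two rails, 18 mm tall, 142 mm clear between them, run along x from 60 mm before the origin to 85 mm beyond. A rubber end stop, 62 mm tall, has its face 80 mm beyond, where the deck's front meets it; it yields up to 8 mm (1.5 N/mm).
- spray_can_middle (a point): Bystander: centre of an upright spray can, 64 mm across, 185 mm tall (this point 90 mm up).
- bin_middle (a point): Bystander: centre of a red open stock bin, 150 x 100 x 70 mm.
- tape_roll_middle (a point): Bystander: centre of a cardboard ring of tape lying flat, 96 mm across, 45 mm tall.
- fence_edge (a point): Middle of the lower front edge of the rack: a wire fence 344 mm wide, 142 to 240 mm above the counter, 70 mm before the bay's origin, so straight above a home dolly's handle; the shelf behind hangs 142 mm above the counter, posts 172 mm to either side. Here the gripper must lean back 35 to 50 degrees, fingers pointing forwards and down, and be drawn out backwards along its own axis.

How it is judged:
By the outcome, as a careful person would: the job done as asked, in the order asked, and still so for the second after the job is handed in, with the robot touching nothing.
It also fails if it takes over 59 s, if anything falls off the work surface, if the arm or the gripper's body presses on something with over 40 N, if the wrist force passes 120 N, or if a joint passes its speed limit or range.

## Robot

A 7-joint arm with a two-finger parallel gripper is mounted at the origin on the work surface. World frame = base frame: x ahead of the robot, y to its left, z up, the work surface at z = 0. Lengths are in m, angles in rad, forces in N, time in s.
With the tool pointing down it reaches from about 0.35 to 0.9 m from the base axis. Payload 8.1 kg.
Tool frame: the origin (TCP) lies between the finger pads; the fingertips stand ahead of it and the grasp point (between the pads) is the TCP (arm.nose_length is the z of the fingertips in the tool frame, in m); z points along the fingers, y is the line along which they close (so a half turn about z gives the same grasp; the last joint's range is limited). The gripper opens to 92 mm and grips with 3 to 60 N. Pads are 19 mm wide; open, the fingers measure 130 mm over their backs; the gripper's body (75 mm by 190 mm) begins 47 mm behind the grasp point.
Start: joints at [1.167, 0.434, 0.025, 1.573, -0.012, 1.134, -0.075], TCP at [0.185, -0.597, 0.246] pointing down, gripper open.
Joint ranges: [-2.62, 2.62], [-0.44, 2.09], [-1.27, 1.32], [0.08, 2.57], [-1.32, 4.46], [0.12, 2], [-2.74, 2.74]. Speed limits (rad/s): [2.22, 2.22, 3.01, 3.01, 3.14, 3.14, 3.14].

## Interface

Orientations are given as a rotation vector (axis times angle).
In Python, from cell import sensors, optics, arm gives the robot as it stands.
- The arm moves only by the tool arm_command, never from a script. Its argument "deltas" is one flat list of numbers, 7 for each row, row after row: the turn, a rotation vector about the world's x, y, z as a fraction of full scale, then the shift along the world's x, y, z as a fraction of full scale, then the finger opening in mm, from 0 to 91.8. In form: [wx, wy, wz, dx, dy, dz, fingers, wx, wy, wz, dx, dy, dz, fingers, ...]. A call has 1 to 20 rows; each row is the pose to reach, as a shift and turn from the pose commanded when the call began; what a row does not reach only later rows make up. Full scale, the value 1, is 1 m for a shift and 90 degrees for a turn. A row lasts 1/10 s, in which the tool goes at most 50 mm and 8.59 degrees, less where a joint would pass 70% of its speed; a pose out of reach is approached as far as the arm can. A call with a number of a shift or a turn outside -1 to 1 is refused whole. A call with a gripper value outside its range is refused whole. The fingers move at their own pace and stop on an object; "force" is the grip in N (left out, the last holds). Time passes only in rows, so rows that repeat a pose let the fingers close. It gives the time, the measured TCP pose, the force, the opening and the grip force at its end, in the units of the state.
- sensors.observe(): the state, without advancing time (a new reading comes with each control period).
- optics.get_image(name): name is "side" or "top" or "wrist"; returns the picture (480x640x3 uint8, blue, green, red); there is no depth.
- optics.calibration(name): a dict with "camera_matrix" (3x3 intrinsics, pixels), "rvec" (rotation vector, rad) and "tvec" (3), from world to camera coordinates, as OpenCV has them. Camera axes: x right, y down, z forward; pixel columns grow to the right and rows downward; lengths in m; the calibration is good to about 2 mm. A picture is of the moment at which its call begins: read the wrist's pose just before it. calibration takes no time and is no camera call; for the wrist camera it gives the pose at the moment of the call.
- arm.sign_off(): hands the job in; it is judged then, once.
The state is a dict: "clock": time; "joints": joint angles; "dq": joint speeds; "joint_efforts": joint torques, N m; "position": TCP position; "ee_rot": TCP orientation; "force": force on the tool from outside, world axes, zero at the start; "ft_torque": the same for the moment, N m; "width": opening from 0.0 (shut) to 1.0 (fully open); "gripper_force": force on a finger pad.
Only numpy, scipy, OpenCV 4.12 (cv2) and the standard library are available. Lean on these libraries where they do the work, as an engineer would, in place of code of your own. Each camera call takes 0.05 s, during which the arm holds its last target. There are 200 camera calls.

## Working session

There is one attempt and no reset: what is moved stays moved. The work goes in short steps, Python scripts to look and compute and a tool call to move; the robot and the scene stay as the last step left them, time stands still between calls to the robot, and variables do not carry over. Pictures are saved under pics/ and viewed, at most 10 in all, crops included, and the job is handed in when it is done.

Besides the shell and the picture viewer there is one more tool, called after "Emit:" as name(argument=value, ...), one argument or row to a line, values as JSON. arm_command: Moves the arm, as the interface text tells. Its arguments: {"type":"object","properties":{"deltas":{"type":"array","items":{"type":"number"}},"force":{"type":"number"}},"required":["deltas"]}

```bash
ls; mkdir -p pics
python3 - <<'E'
from cell import sensors, optics, arm
import cv2
for n in ("top","side"):
    cv2.imwrite(f"pics/{n}1.png",optics.get_image(n))
    c=optics.calibration(n); print(n,c)
print(sensors.observe(),arm.nose_length)
E
```

```text
pics
top {'camera_matrix': array([[460.11521464,   0.        , 316.98228158],
       [  0.        , 460.11521464, 247.75095541],
       [  0.        ,   0.        ,   1.        ]]), 'rvec': array([ 2.02940647, -2.14694892,  0.26448001]), 'tvec': array([0.04928149, 0.63192857, 0.92335235])}
side {'camera_matrix': array([[621.46475899,   0.        , 318.80240063],
       [  0.        , 621.46475899, 233.48957861],
       [  0.        ,   0.        ,   1.        ]]), 'rvec': array([ 0.39389622, -2.84061022,  1.00885614]), 'tvec': array([0.60290358, 0.16707002, 1.31407297])}
{'clock': 0.1, 'joints': array([ 1.16737527,  0.43514681,  0.02496385,  1.57400513, -0.01159616,
        1.13396714, -0.075086  ]), 'dq': array([ 8.92141173e-04, -3.21527232e-03,  1.19105171e-03, -3.15492792e-03,
        6.17230096e-05,  1.95316470e-04,  6.25715873e-05]), 'joint_efforts': array([ 4.02759659e-03, -6.69131112e+01,  9.88736339e-01, -3.15144217e+01,
       -6.03799056e-02,  3.74498684e-02,  4.02139131e-05]), 'position': array([ 0.185022  , -0.59654437,  0.24502771]), 'ee_rot': array([-3.10480715e+00, -4.70478149e-01,  5.18623414e-04]), 'force': array([0.01564828, 0.49028603, 0.2903133 ]), 'ft_torque': array([ 0.01886254,  0.0086315 , -0.06397044]), 'gripper_force': 0.0, 'width': 1.000696428681332} 0.019
```

View pics/top1.png

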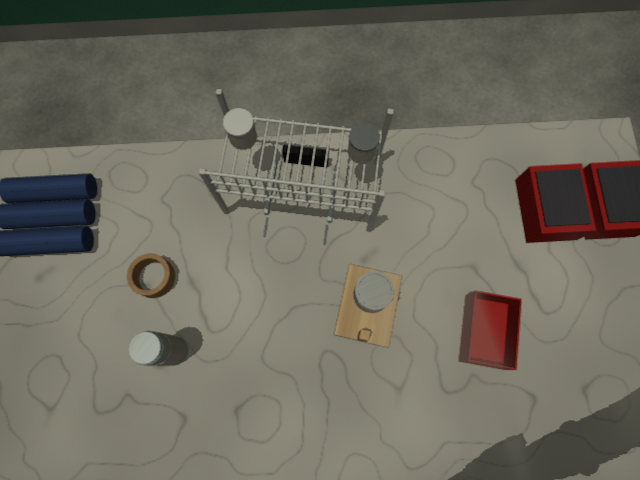

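View pics/side1.png

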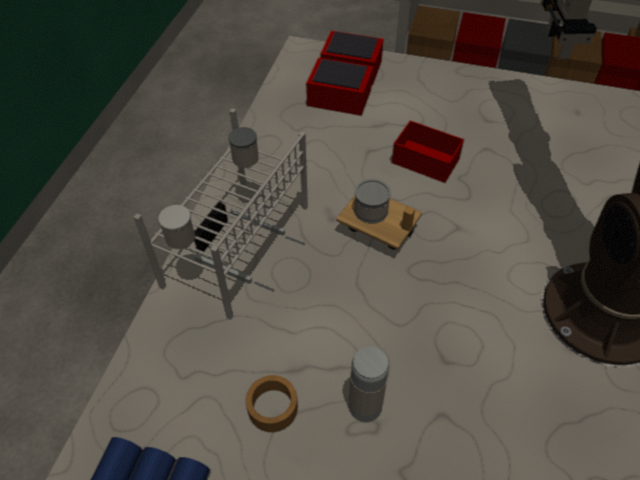

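The top view shows the dolly deck with corners at about (350,265), (402,275), (388,347) and (335,337), and its handle at (365,335). The rail ends are near (267,212) and (329,219). The tape is at (151,276), the spray can at (148,348) and the bin at (491,331). I'll zoom in for accuracy.

```bash
cat > h.py <<'E'
import numpy as np, cv2
from cell import sensors, optics, arm
def ray(n,px,z,c=None):
    "world xy at height z of pixels px"
    c=c or optics.calibration(n); R=cv2.Rodrigues(c["rvec"])[0]; o=-R.T@c["tvec"]
    p=cv2.undistortPoints(np.array(px,float).reshape(-1,1,2),c["camera_matrix"],None).reshape(-1,2)
    d=np.c_[p,np.ones(len(p))]@R
    return o+d*((z-o[2])/d[:,2])[:,None]
def proj(n,P,c=None):
    c=c or optics.calibration(n)
    return cv2.projectPoints(np.array(P,float).reshape(-1,1,3),c["rvec"],c["tvec"],c["camera_matrix"],None)[0].reshape(-1,2)
E
python3 - <<'E'
from h import *
a=cv2.imread("pics/top1.png")
A=cv2.resize(a[170:360,195:415],None,fx=3.1,fy=3.1,interpolation=cv2.INTER_CUBIC)
A=cv2.convertScaleAbs(A,alpha=1.5); cv2.imwrite("pics/crop1.png",A); print(A.shape)
d=ray("top",[(350,265),(402,275),(388,347),(335,337)],.056)
print(d.round(3), d.mean(0)); v=(d[0]+d[1]-d[2]-d[3])/2; print(v,np.linalg.norm(v),np.degrees(np.arctan2(v[1],v[0])))
print(ray("top",[(267,212),(329,219)],.018).round(3))
print("handle",ray("top",[(365,335)],.115))
print("tape,can,bin",ray("top",[(151,276)],.045),ray("top",[(148,348)],.185),ray("top",[(491,331)],.05))
E
```

```text
(589, 682, 3)
[[ 0.596 -0.057  0.056]
 [ 0.567 -0.17   0.056]
 [ 0.415 -0.124  0.056]
 [ 0.442 -0.014  0.056]] [ 0.50512916 -0.09129856  0.056     ]
[ 1.53403789e-01 -4.42519648e-02 -5.55111512e-17] 0.15965888266350167 -16.091116983012263
[[ 0.743  0.126  0.018]
 [ 0.718 -0.019  0.018]]
handle [[ 0.43916224 -0.07198668  0.115     ]]
tape,can,bin [[0.59874963 0.38597236 0.045     ]] [[0.43398573 0.33636162 0.185     ]] [[ 0.4362105  -0.34862858  0.05      ]]
```

View pics/crop1.png

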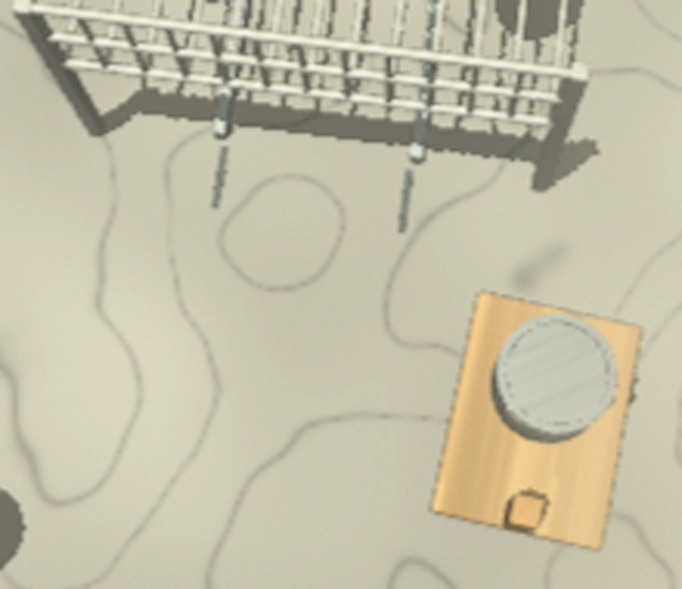

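The crop shows the rail end caps at (222,130) and (417,153), painted guide lines ending at (215,208) and (402,232), and post feet at (100,130) and (542,188). The deck corners are (480,292), (640,327), (600,549) and (432,512), and the handle top is at (527,511).

Run:
```python
from h import *
f=lambda L:np.array(L)/3.1+[195-.33,170-.33]
def seg(name,L,z):
    p=ray("top",f(L),z)[:,:2]; v=p[0]-p[1]; print(name,p.round(4).tolist(),"len",np.linalg.norm(v).round(4),"axisdeg",np.degrees(np.arctan2(v[1],v[0])).round(2)-90,"mid",p.mean(0).round(4))
seg("caps",[(222,132),(417,154)],.018)
seg("lines",[(215,208),(402,232)],0)
seg("lineL tip->top",[(225,148),(215,208)],0); seg("lineR",[(410,170),(402,232)],0)
seg("feet",[(100,130),(542,188)],0)
seg("fencetop",[(15,5),(585,70)],.24)
seg("fencelow",[(68,64),(545,123)],.142)
d=ray("top",f([(480,292),(640,327),(600,549),(432,512)]),.056)
v=(d[0]+d[1]-d[2]-d[3])/2; w=(d[0]+d[3]-d[1]-d[2])/2
print("dolly",d.mean(0),np.linalg.norm(v),np.linalg.norm(w),np.degrees(np.arctan2(v[1],v[0])),np.degrees(np.arctan2(w[1],w[0]))-90)
print("handle",ray("top",f([(529,509)]),.115),"tin",ray("top",f([(557,376)]),.12))
c=optics.calibration("top");R=cv2.Rodrigues(c["rvec"])[0];print("cam",-R.T@c["tvec"])
```

```text
caps [[0.7428, 0.1281], [0.7167, -0.0194]] len 0.1498 axisdeg -10.040000000000006 mid [0.7298 0.0543]
lines [[0.6881, 0.137], [0.6609, -0.0049]] len 0.1444 axisdeg -10.829999999999998 mid [0.6745 0.0661]
lineL tip->top [[0.7359, 0.1279], [0.6881, 0.137]] len 0.0486 axisdeg -100.71000000000001 mid [0.712  0.1325]
lineR [[0.7099, -0.014], [0.6609, -0.0049]] len 0.0498 axisdeg -100.52 mid [ 0.6854 -0.0094]
feet [[0.7561, 0.2246], [0.6897, -0.1142]] len 0.3453 axisdeg -11.099999999999994 mid [0.7229 0.0552]
fencetop [[0.7554, 0.23], [0.6929, -0.1153]] len 0.3508 axisdeg -10.260000000000005 mid [0.7242 0.0574]
fencelow [[0.7547, 0.2187], [0.6938, -0.1016]] len 0.326 axisdeg -10.75 mid [0.7243 0.0585]
dolly [ 0.50700275 -0.09026699  0.056     ] 0.1581374264904191 0.11638915722854794 -15.951272579398944 -15.688501181551601
handle [[ 0.44136153 -0.07279909  0.115     ]] tin [[ 0.5259357  -0.09769186  0.12      ]]
cam [0.38552948 0.02233086 1.05128983]
```

Bay origin ≈ (0.791, 0.0435), yaw −10.6°. Dolly origin ≈ (0.507, −0.090), yaw −15.9°. Next I'll work out the approach: lean 48°, standing off behind the handle.

```bash
cat >> h.py <<'E'
from scipy.spatial.transform import Rotation as Ro
BAY=np.array([.791,.0435]); BYAW=-10.6
def bay2w(x,y): a=np.radians(BYAW); return BAY+[x*np.cos(a)-y*np.sin(a),x*np.sin(a)+y*np.cos(a)]
def tool(yaw,lean): return Ro.from_euler("z",yaw,degrees=True)*Ro.from_euler("y",-lean,degrees=True)*Ro.from_euler("x",180,degrees=True)
def delta(p,yaw,lean,p0=None,R0=None):
    s=sensors.observe(); p0=s["position"] if p0 is None else p0; R0=Ro.from_rotvec(s["ee_rot"]) if R0 is None else R0
    return np.r_[(tool(yaw,lean)*R0.inv()).as_rotvec()/(np.pi/2),np.array(p)-p0].round(4)
def state():
    s=sensors.observe(); R=Ro.from_rotvec(s["ee_rot"]); z=R.as_matrix()[:,2]; y=-R.as_matrix()[:,1]
    print("t",round(s["clock"],2),"pos",s["position"].round(4),"lean",np.degrees(np.arctan2(np.hypot(z[0],z[1]),-z[2])).round(2),"yaw",np.degrees(np.arctan2(-y[0],y[1])).round(2),"F",s["force"].round(1),"T",s["ft_torque"].round(2),"w",round(s["width"]*91.8,1),"g",round(s["gripper_force"],1),"q",s["joints"].round(2))
E
python3 - <<'E'
from h import *
state()
h=np.array([.4405,-.0720,.094]); ax=tool(-15.9,48).as_matrix()[:,2]; print(ax)
print(delta(h-.11*ax,-15.9,48), delta(h,-15.9,48))
E
```

```text
t 0.1 pos [ 0.185  -0.5965  0.245 ] lean 0.08 yaw 17.23 F [0.  0.5 0.3] T [ 0.02  0.01 -0.06] w 91.9 g 0.0 q [ 1.17  0.44  0.02  1.57 -0.01  1.13 -0.08]
[ 0.71471308 -0.20359138 -0.66913061]
[ 0.0055 -0.5405 -0.3465  0.1769  0.5469 -0.0774] [ 0.0055 -0.5405 -0.3465  0.2555  0.5245 -0.151 ]
```

Emit:
arm_command(
  deltas=[0.0055,-0.54,-0.346,0.177,0.547,0,60,0.0055,-0.54,-0.346,0.177,0.547,0,60,0.0055,-0.54,-0.346,0.177,0.547,0,60,0.0055,-0.54,-0.346,0.177,0.547,0,60,0.0055,-0.54,-0.346,0.177,0.547,0,60,0.0055,-0.54,-0.346,0.177,0.547,0,60,0.0055,-0.54,-0.346,0.177,0.547,0,60,0.0055,-0.54,-0.346,0.177,0.547,0,60,0.0055,-0.54,-0.346,0.177,0.547,0,60,0.0055,-0.54,-0.346,0.177,0.547,0,60,0.0055,-0.54,-0.346,0.177,0.547,0,60,0.0055,-0.54,-0.346,0.177,0.547,0,60,0.0055,-0.54,-0.346,0.177,0.547,0,60,0.0055,-0.54,-0.346,0.177,0.547,-0.077,60,0.0055,-0.54,-0.346,0.177,0.547,-0.077,60,0.0055,-0.54,-0.346,0.177,0.547,-0.077,60],
)

```text
clock: 1.7
position: [0.3863, -0.0897, 0.2768]
ee_rot: [2.761, -0.392, 1.165]
force: [0.4, -1.2, -0.4]
width: 0.652
gripper_force: 0.0
```

Run:
```python
from h import *
state()
h=np.array([.4405,-.0720,.094]); ax=tool(-15.9,48).as_matrix()[:,2]
print(delta(h-.11*ax,-15.9,48), delta(h,-15.9,48))
cv2.imwrite("pics/w1.png",optics.get_image("wrist")); 
H=np.array([.4405,-.0720,.115]);print(proj("wrist",[H,h]))
```

```text
t 1.7 pos [ 0.3863 -0.0897  0.2768] lean 45.82 yaw -16.39 F [ 0.4 -1.2 -0.4] T [ 0.19  0.77 -0.14] w 59.8 g 0.0 q [ 0.98 -0.37 -0.76  2.57 -1.32  0.15 -0.46]
[-0.0011 -0.0249  0.0055 -0.0244  0.0401 -0.1091] [-0.0011 -0.0249  0.0055  0.0542  0.0177 -0.1828]
[[283.67462118 327.6518579 ]
 [285.36373169 335.5298958 ]]
```

View pics/w1.png

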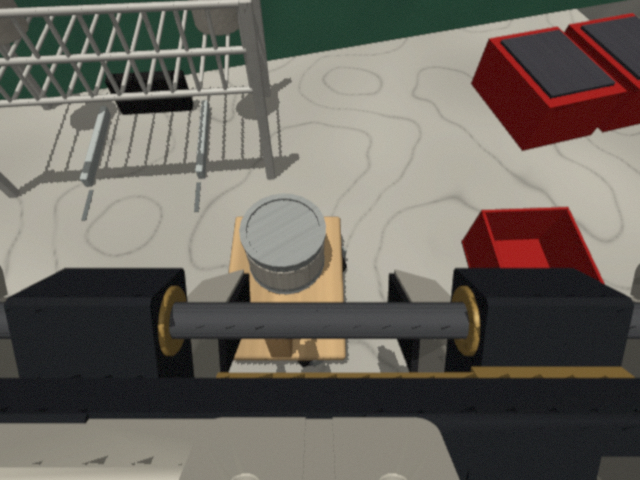

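The dolly is centred in the wrist view with its handle hidden behind the gripper, and the rails are visible at top left. A 48° lean this close to the base runs into joint limits. So I'll use a small lean for the lateral part and regrasp further out with the big lean.

Run:
```python
from h import *
h=np.array([.4405,-.0720,.096])
for l in (15,20): 
  ax=tool(-15.9,l).as_matrix()[:,2]
  print(delta(h-.11*ax,-15.9,l), delta(h,-15.9,l))
```

```text
[ 0.0988  0.3269 -0.      0.025   0.021  -0.0735] [ 0.0988  0.3269 -0.      0.0524  0.0132 -0.1797]
[ 8.360e-02  2.735e-01  2.000e-04  1.620e-02  2.350e-02 -7.630e-02] [ 8.360e-02  2.735e-01  2.000e-04  5.240e-02  1.320e-02 -1.797e-01]
```

Emit:
arm_command(
  deltas=[0.0836,0.2735,0,0.016,0.0235,-0.02,60,0.0836,0.2735,0,0.016,0.0235,-0.02,60,0.0836,0.2735,0,0.016,0.0235,-0.02,60,0.0836,0.2735,0,0.016,0.0235,-0.02,60,0.0836,0.2735,0,0.016,0.0235,-0.02,60],
)

```text
clock: 2.25
position: [0.395, -0.0671, 0.2602]
ee_rot: [3.017, -0.433, 0.525]
force: [27.7, 64.1, -22.5]
width: 0.653
gripper_force: 0.0
```

Run:
```python
from h import *
state()
h=np.array([.4405,-.0720,.096]);ax=tool(-15.9,20).as_matrix()[:,2]
print(delta(h-.11*ax,-15.9,20), delta(h,-15.9,20))
```

```text
t 2.25 pos [ 0.395  -0.0671  0.2602] lean 19.75 yaw -16.33 F [ 27.7  64.1 -22.5] T [ 4.9  -0.7   2.14] w 60.0 g 0.0 q [ 1.76 -0.44 -1.27  2.22 -0.68  0.8  -0.99]
[-0.0008 -0.0027  0.0047  0.0093  0.0054 -0.0609] [-0.0008 -0.0027  0.0047  0.0455 -0.0049 -0.1642]
```

Emit:
arm_command(
  deltas=[0.06,0.2,0,0.1,0,0.03,60,0.06,0.2,0,0.1,0,0.03,60,0.06,0.2,0,0.1,0,0.03,60,0.06,0.2,0,0.1,0,0.03,60,0.06,0.2,0,0.1,0,0.03,60],
)

```text
clock: 2.75
position: [0.3631, -0.0493, 0.3445]
ee_rot: [3.108, -0.442, 0.107]
force: [0.1, -0.2, 0.5]
width: 0.655
gripper_force: 0.0
```

Run:
```python
from h import *
state(); optics.get_image("top"); state()
```

```text
t 2.75 pos [ 0.3631 -0.0493  0.3445] lean 3.89 yaw -16.18 F [ 0.1 -0.2  0.5] T [0.11 0.08 0.01] w 60.1 g 0.0 q [ 1.85 -0.44 -1.27  1.94 -0.46  1.3  -1.14]
t 2.8 pos [ 0.3631 -0.049   0.3443] lean 3.88 yaw -16.16 F [0.3 0.2 0.2] T [ 0.08  0.12 -0.04] w 59.8 g 0.0 q [ 1.85 -0.44 -1.27  1.94 -0.46  1.3  -1.14]
```

```bash
cat > kin.py <<'E'
import numpy as np, itertools
from scipy.optimize import least_squares
from scipy.spatial.transform import Rotation as Ro
Q=np.array([[1.16737,.43515,.02496,1.574,-.0116,1.13397,-.07509],[.98,-.37,-.76,2.57,-1.32,.15,-.46],[1.76,-.44,-1.27,2.22,-.68,.8,-.99],[1.85,-.44,-1.27,1.94,-.46,1.3,-1.14]])
P=np.array([[.185,-.5965,.245],[.3863,-.0897,.2768],[.395,-.0671,.2602],[.3631,-.0493,.3445]])
W=np.array([[-3.1048,-.4705,.0005],[2.761,-.392,1.165],[3.017,-.433,.525],[3.108,-.442,.107]])
def fk(q,p,s):
    R=Ro.from_euler("z",p[0]); x=np.array([0,0,p[1]])
    for i in range(7):
        R=R*Ro.from_euler("zyzyzyz"[i],s[i]*q[i])
        if i==1: x=x+R.apply([p[5],0,p[2]])
        if i==3: x=x+R.apply([p[6],0,p[3]])
        if i==5: x=x+R.apply([p[7],0,p[4]])
    return x,R*Ro.from_euler("z",p[8])
def res(p,s):
    r=[]
    for q,x0,w in zip(Q,P,W):
        x,R=fk(q,p,s); r+=[*(x-x0)*3,*(Ro.from_rotvec(w).inv()*R).as_rotvec()]
    return np.r_[r,np.array(p[5:8])*.05]
def fit():
    best=None
    for s in itertools.product([1,-1],repeat=4):
        s=np.array([s[0],1,s[1],1,s[2],1,s[3]])
        for y0 in (-2,0,2):
          for t in (-2,0,2):
            f=least_squares(res,[y0,.3,.35,.35,.25,0,0,0,t],args=(s,))
            if best is None or f.cost<best[0].cost: best=(f,s)
    return best
if __name__=="__main__":
    f,s=fit(); print(f.cost,s,f.x.round(4).tolist()); print(f.fun.round(3))
E
python3 kin.py
```

```text
0.004408124605977833 [-1  1 -1  1 -1  1 -1] [-0.0768, 0.0951, 0.5464, 0.3403, 0.2713, 0.0419, -0.0862, -0.0081, 1.499]
[ 0.018  0.018 -0.029  0.     0.     0.005 -0.006  0.029  0.    -0.056
 -0.004 -0.008  0.021 -0.02   0.034 -0.031  0.005 -0.001  0.003 -0.
 -0.005 -0.012 -0.     0.003  0.002 -0.004 -0.   ]
```

Emit:
arm_command(
  deltas=[0,0,0,0.14,-0.05,0,60,0,0,0,0.14,-0.05,0,60,0,0,0,0.14,-0.05,0,60,0,0,0,0.14,-0.05,0,60,0,0,0,0.14,-0.05,0,60],
)

```text
clock: 3.3
position: [0.3881, -0.0752, 0.3817]
ee_rot: [3.103, -0.442, 0.174]
force: [0.2, -0.2, -0.2]
width: 0.649
gripper_force: 0.0
```

Run:
```python
from h import *
state()
```

```text
t 3.3 pos [ 0.3881 -0.0752  0.3817] lean 6.35 yaw -16.16 F [ 0.2 -0.2 -0.2] T [ 0.1   0.19 -0.02] w 59.6 g 0.0 q [ 1.94 -0.44 -1.27  1.85 -0.48  1.35 -1.09]
```

Run:
```python
from h import *
print(delta([.185,-.5965,.26],17.2,0)); print(delta([.35,-.45,.35],0,0))
```

```text
[-0.009   0.071   0.3707 -0.2031 -0.5213 -0.1217]
[ 0.0017  0.0708  0.1798 -0.0381 -0.3748 -0.0317]
```

Emit:
arm_command(
  deltas=[0,0.07,0.18,-0.04,-0.1,0,60,0,0.07,0.18,-0.04,-0.2,0,60,0,0.07,0.18,-0.04,-0.3,0,60,0,0.07,0.18,-0.04,-0.37,0,60,0,0.07,0.18,-0.04,-0.37,0,60,0,0.07,0.37,-0.2,-0.52,-0.12,60,0,0.07,0.37,-0.2,-0.52,-0.12,60,0,0.07,0.37,-0.2,-0.52,-0.12,60,0,0.07,0.37,-0.2,-0.52,-0.12,60,0,0.07,0.37,-0.2,-0.52,-0.12,60,0,0.07,0.37,-0.2,-0.52,-0.12,60,0,0.07,0.37,-0.2,-0.52,-0.12,60,0,0.07,0.37,-0.2,-0.52,-0.12,60,0,0.07,0.37,-0.2,-0.52,-0.12,60],
)

```text
clock: 4.7
position: [0.1305, -0.3774, 0.3509]
ee_rot: [-3.098, -0.458, -0.001]
force: [-2.8, 1.3, 2.6]
width: 0.653
gripper_force: 0.0
```

Run:
```python
from h import *
state()
```

```text
t 4.7 pos [ 0.1305 -0.3774  0.3509] lean 0.56 yaw 16.81 F [-2.8  1.3  2.6] T [ 0.03  0.11 -0.01] w 59.9 g 0.0 q [ 2.31  0.12 -1.26  1.83  0.11  1.29 -0.26]
```

Emit:
arm_command(
  deltas=[0,0,0,0.055,-0.22,-0.05,60,0,0,0,0.055,-0.22,-0.05,60,0,0,0,0.055,-0.22,-0.05,60,0,0,0,0.055,-0.22,-0.05,60,0,0,0,0.055,-0.22,-0.05,60,0,0,0,0.055,-0.22,-0.05,60],
)

```text
clock: 5.3
position: [0.188, -0.5988, 0.2975]
ee_rot: [-3.093, -0.466, -0.009]
force: [0.0, 0.7, -0.3]
width: 0.654
gripper_force: 0.0
```

```bash
cat > sim.py <<'E'
"rough copy of the arm's local IK: damped steps with clamped joints"
from kin import *
LO=np.array([-2.62,-.44,-1.27,.08,-1.32,.12,-2.74]);HI=np.array([2.62,2.09,1.32,2.57,4.46,2,2.74])
def err(q,x,R,M):
    a,B=fk(q,*M); return np.r_[x-a,(R*B.inv()).as_rotvec()*.3]
def step(q,x,R,M,n=15):
    for _ in range(n):
        e=err(q,x,R,M); J=np.array([(err(q+d,x,R,M)-e)/-1e-5 for d in np.eye(7)*1e-5]).T
        dq=J.T@np.linalg.solve(J@J.T+1e-4*np.eye(6),e); q=np.clip(q+np.clip(dq,-.1,.1),LO,HI)
    return q,np.linalg.norm(err(q,x,R,M))
E
python3 - <<'E'
from h import *
state()
s=sensors.observe(); print(s["joints"].tolist(),s["position"].tolist(),s["ee_rot"].tolist())
E
```

```text
t 5.3 pos [ 0.188  -0.5988  0.2975] lean 0.87 yaw 17.13 F [ 0.   0.7 -0.3] T [ 0.04 -0.01  0.  ] w 60.1 g 0.0 q [ 1.8   0.61 -1.04  1.42  0.51  1.41 -0.51]
[1.7997085275921418, 0.6130329234125648, -1.0368579638762727, 1.4195027998283423, 0.5128255937936167, 1.411489803179783, -0.511086521147171] [0.187978961529217, -0.5987724163236078, 0.29749563526215084] [-3.0925493843556313, -0.4657530186286601, -0.008921072800011347]
```

```bash
python3 - <<'E'
s=open("kin.py").read()
s=s.replace("[1.85,-.44,-1.27,1.94,-.46,1.3,-1.14]]","[1.85,-.44,-1.27,1.94,-.46,1.3,-1.14],[1.94,-.44,-1.27,1.85,-.48,1.35,-1.09],[1.7997,.61303,-1.03686,1.4195,.51283,1.41149,-.51109]]")
s=s.replace("[.3631,-.0493,.3445]]","[.3631,-.0493,.3445],[.3881,-.0752,.3817],[.18798,-.59877,.2975]]").replace("[3.108,-.442,.107]]","[3.108,-.442,.107],[3.103,-.442,.174],[-3.09255,-.46575,-.00892]]")
s=s.replace("for s in itertools.product([1,-1],repeat=4):","for s in [(-1,-1,-1,-1)]:")
open("kin.py","w").write(s)
E
cat > t.py <<'E'
from sim import *
from h import tool
f,s=fit(); print(f.cost,f.x.round(4).tolist()); M=(f.x,s)
q=Q[-1]
def go(q,pts,label):
    w=0
    for x,yaw,lean in pts: q,e=step(q,np.array(x),tool(yaw,lean),M,6); w=max(w,e)
    print(label,"err",round(w,4),"end",round(e,4),q.round(2)); return q
L=lambda a,b,n:[( np.array(a[0])+(np.array(b[0])-a[0])*t,a[1]+(b[1]-a[1])*t,a[2]+(b[2]-a[2])*t) for t in np.linspace(0,1,n+1)[1:]]
for flip in (0,180):
    pts=[]; 
    for az in np.linspace(-72.5,0,24): pts.append(((.62*np.cos(np.radians(az)),.62*np.sin(np.radians(az)),.29),az+89.7,0))
    q=go(Q[-1],pts,"swing")
    ty=-15.9+flip
    a=(pts[-1][0],pts[-1][1],0); b=((.6,-.1,.26),ty,0); q=go(q,L(a,b,20),"yaw")
    c=((.4,-.06,.2),ty,15); q=go(q,L(b,c,14),"above"); d=((.4405,-.072,.096),ty,15); q=go(q,L(c,d,8),"grasp")
    e=((.427,.112,.096),-10.6+flip,15); q=go(q,L(d,e,14),"lateral"); g=((.594,.08,.096),-10.6+flip,15); q=go(q,L(e,g,20),"push")
    h=((.52,.094,.2),-10.6+flip,48); q=go(q,L(g,h,10),"back"); i=((.594,.08,.094),-10.6+flip,48); q=go(q,L(h,i,8),"regrasp"); j=((.722,.056,.094),-10.6+flip,48); q=go(q,L(i,j,12),"in")
E
python3 t.py
```

```text
0.009756838854996208 [-0.0544, 0.2493, 0.5788, 0.4008, 0.339, 0.0178, 0.0178, 0.0044, -4.7652]
swing err 0.0 end 0.0 [ 0.59  0.67 -1.23  1.46  0.63  1.45 -0.64]
yaw err 0.0 end 0.0 [ 0.57  0.5  -0.75  1.55  0.36  1.23 -2.08]
above err 0.0 end 0.0 [ 0.79  0.1  -0.84  2.29  0.27  0.55 -2.1 ]
grasp err 0.0 end 0.0 [ 0.41  0.35 -0.46  2.36  0.82  0.29 -2.62]
lateral err 0.0021 end 0.0012 [-0.37  0.33 -0.06  2.35  0.6   0.29 -2.74]
push err 0.0 end 0.0 [-0.08  0.5  -0.23  1.99  0.49  0.47 -2.45]
back err 0.1567 end 0.1567 [-1.49  0.51  1.32  2.44  0.64  0.12 -2.74]
regrasp err 0.2674 end 0.2674 [-1.22  0.72  1.14  2.41  0.51  0.12 -2.74]
in err 0.267 end 0.2312 [-0.91  0.75  0.93  2.15  0.59  0.12 -2.74]
swing err 0.0 end 0.0 [ 0.59  0.67 -1.23  1.46  0.63  1.45 -0.64]
yaw err 0.0008 end 0.0008 [ 0.78  0.71 -1.27  1.53  0.68  1.41  0.76]
above err 0.0003 end 0.0002 [ 0.91  0.6  -1.27  1.92  0.45  1.3   0.74]
grasp err 0.0 end 0.0 [ 0.79  0.78 -1.12  1.93  0.61  1.16  0.67]
lateral err 0.0 end 0.0 [ 0.43  0.77 -1.12  1.96  0.57  1.09  0.42]
push err 0.0 end 0.0 [ 0.38  0.92 -1.04  1.53  0.62  1.35  0.63]
back err 0.0 end 0.0 [ 0.33  1.03 -1.06  1.26  0.26  1.91  0.67]
regrasp err 0.0 end 0.0 [ 0.26  1.21 -0.99  1.04  0.4   1.94  0.77]
in err 0.2099 end 0.2033 [-0.05  1.42 -0.43  0.08  0.2   2.    1.2 ]
```

```bash
sed -i 's/from h import tool/from h import tool as T0\ndef tool(y,l): return T0(y-180,l)*Ro.from_euler("z",180,degrees=True) if y>90 else T0(y,l)/' t.py
sed -i 's/^    a=(pts\[-1\]\[0\].*$/    a=(pts[-1][0],pts[-1][1],0); b=((.6,-.1,.26),ty,0); yy=L(a,b,20); q=step(q,np.array(yy[-1][0]),tool(89,0),M)[0]\n    from h import Ro as _; q=go(q,[(b[0],0,0)] if 0 else [],"") if 0 else q\n    K=[(T0(y,0)) for y in np.linspace(89,ty,20)]\n    for k in K: q,e=step(q,np.array(b[0]),k,M,6)\n    print("yaw",e,q.round(2))/' t.py
python3 - <<'E'
from kin import *
import kin
for drop in (None,0,1,2,3,4,5):
    k=[i for i in range(6) if i!=drop]
    q,p,w=kin.Q,kin.P,kin.W
    kin.Q,kin.P,kin.W=q[k],p[k],w[k]; f,s=fit(); print(drop,round(f.cost,5),f.x.round(3),(f.fun[:-3].reshape(-1,6)[:,:3]/3).round(3).tolist()); kin.Q,kin.P,kin.W=q,p,w
E
python3 t.py
```

```text
None 0.00976 [-5.400e-02  2.490e-01  5.790e-01  4.010e-01  3.390e-01  1.800e-02
  1.800e-02  4.000e-03 -4.765e+00] [[0.014, 0.019, -0.004], [-0.003, 0.022, 0.01], [0.007, -0.003, 0.008], [0.008, -0.01, -0.002], [0.006, -0.013, -0.006], [-0.01, -0.006, -0.006]]
0 0.00504 [-0.021  0.21   0.537  0.379  0.303  0.026 -0.02  -0.006  1.549] [[-0.002, 0.021, 0.006], [0.007, -0.003, 0.012], [0.007, -0.007, -0.0], [0.001, -0.007, -0.005], [-0.003, 0.006, -0.012]]
1 0.00432 [-0.064  0.285  0.621  0.424  0.364  0.013  0.062  0.021  1.507] [[0.008, 0.018, -0.002], [-0.001, 0.008, 0.005], [0.003, -0.004, -0.0], [0.005, -0.01, -0.004], [-0.005, -0.011, 0.001]]
2 0.00867 [-5.300e-02  2.390e-01  5.680e-01  3.930e-01  3.320e-01  1.800e-02
  4.000e-03 -3.000e-03 -4.764e+00] [[0.016, 0.019, -0.001], [-0.002, 0.017, 0.012], [0.011, -0.01, -0.001], [0.008, -0.013, -0.005], [-0.012, -0.005, -0.005]]
3 0.00872 [-5.500e-02  2.430e-01  5.710e-01  4.010e-01  3.310e-01  1.700e-02
  1.200e-02  1.000e-03 -4.766e+00] [[0.014, 0.018, -0.003], [-0.004, 0.019, 0.007], [0.009, -0.007, 0.007], [0.008, -0.016, -0.006], 
[... 1074 characters left out ...]
1.14  2.41  0.51  0.12 -2.74]
in err 0.267 end 0.2312 [-0.91  0.75  0.93  2.15  0.59  0.12 -2.74]
swing err 0.0 end 0.0 [ 0.59  0.67 -1.23  1.46  0.63  1.45 -0.64]
yaw 0.0007760308687458369 [ 0.78  0.71 -1.27  1.53  0.68  1.41  0.76]
above err 0.0016 end 0.0016 [ 1.11  0.19 -1.27  2.28  0.49  0.61  0.78]
grasp err 0.0 end 0.0 [ 0.63  0.41 -0.78  2.35  1.05  0.42  0.26]
lateral err 0.0 end 0.0 [ 0.14  0.42 -0.79  2.34  1.08  0.53 -0.15]
push err 0.0 end 0.0 [ 0.28  0.62 -0.82  1.98  0.97  0.7   0.24]
back err 0.0 end 0.0 [-0.03  0.33 -0.69  2.48  1.92  0.8  -1.  ]
regrasp err 0.0 end 0.0 [ 0.01  0.68 -0.64  2.43  2.23  1.01 -1.16]
in err 0.0 end 0.0 [ 0.09  0.71 -0.56  2.14  2.23  0.78 -0.92]
```

```bash
for l in 38 46; do echo LEAN $l; sed "s/(0,180)/(180,)/; s/ty,15)/ty,$l)/g; s/flip,15)/flip,$l)/g; s/flip,48)/flip,$l)/g; s/(.4,-.06,.2)/(.37,-.053,.17)/" t.py | python3 - ; done
python3 - <<'E'
from h import *
s=sensors.observe();c=optics.calibration("wrist");R=cv2.Rodrigues(c["rvec"])[0];o=-R.T@c["tvec"]
print("cam in tool",Ro.from_rotvec(s["ee_rot"]).inv().apply(o-s["position"]).round(3))
E
```

```text
LEAN 38
0.009756838854996208 [-0.0544, 0.2493, 0.5788, 0.4008, 0.339, 0.0178, 0.0178, 0.0044, -4.7652]
swing err 0.0 end 0.0 [ 0.59  0.67 -1.23  1.46  0.63  1.45 -0.64]
yaw 0.0007760308687458369 [ 0.78  0.71 -1.27  1.53  0.68  1.41  0.76]
above err 0.1242 end 0.1242 [ 0.88  0.13 -1.22  2.57  2.06  0.49 -0.98]
grasp err 0.1234 end 0.0886 [ 0.63  0.65 -1.13  2.57  2.11  1.02 -0.98]
lateral err 0.0903 end 0.0331 [ 0.04  0.75 -1.27  2.57  1.71  1.31 -1.17]
push err 0.0246 end 0.0 [ 0.36  0.82 -1.19  2.29  1.86  1.12 -0.65]
back err 0.001 end 0.0007 [ 0.42  0.45 -1.27  2.33  1.53  0.9  -0.54]
regrasp err 0.0 end 0.0 [ 0.32  0.76 -1.08  2.3   1.88  1.03 -0.69]
in err 0.0 end 0.0 [ 0.37  0.83 -1.01  2.01  1.82  0.9  -0.37]
LEAN 46
0.009756838854996208 [-0.0544, 0.2493, 0.5788, 0.4008, 0.339, 0.0178, 0.0178, 0.0044, -4.7652]
swing err 0.0 end 0.0 [ 0.59  0.67 -1.23  1.46  0.63  1.45 -0.64]
yaw 0.0007760308687458369 [ 0.78  0.71 -1.27  1.53  0.68  1.41  0.76]
above err 0.2033 end 0.2033 [ 0.73  0.22 -1.27  2.57  2.11  0.83 -1.21]
grasp err 0.2013 end 0.1506 [ 0.51  0.8  -1.17  2.57  2.16  1.41 -1.16]
lateral err 0.1481 end 0.0715 [-0.13  0.89 -1.27  2.57  1.71  1.62 -1.41]
push err 0.0651 end 0.0 [ 0.32  0.94 -1.24  2.39  2.03  1.38 -0.8 ]
back err 0.0014 end 0.0009 [ 0.32  0.51 -1.27  2.44  1.74  1.09 -0.8 ]
regrasp err 0.0 end 0.0 [ 0.25  0.84 -1.08  2.39  2.06  1.24 -0.89]
in err 0.0 end 0.0 [ 0.35  0.88 -1.01  2.1   2.08  1.03 -0.6 ]
cam in tool [ 0.067 -0.    -0.139]
```

Emit:
arm_command(
  deltas=[0,0,0.14,0.122,0.062,0,60,0,0,0.14,0.122,0.062,0,60,0,0,0.14,0.122,0.062,0,60,0,0,0.272,0.227,0.138,0,60,0,0,0.272,0.227,0.138,0,60,0,0,0.272,0.227,0.138,0,60,0,0,0.406,0.314,0.235,0,60,0,0,0.406,0.314,0.235,0,60,0,0,0.406,0.314,0.235,0,60,0,0,0.539,0.378,0.347,0,60,0,0,0.539,0.378,0.347,0,60,0,0,0.539,0.378,0.347,0,60,0,0,0.694,0.422,0.491,0,60,0,0,0.694,0.422,0.491,0,60,0,0,0.694,0.422,0.491,0,60,0,0,0.694,0.422,0.491,0,60],
)

```text
clock: 6.9
position: [0.6097, -0.0956, 0.3023]
ee_rot: [-2.39, -2.019, -0.003]
force: [1.0, 0.1, 0.9]
width: 0.653
gripper_force: 0.0
```

```bash
cat >> h.py <<'E'
def ftool(yaw,lean): return tool(yaw,lean)*Ro.from_euler("z",180,degrees=True)
def fdelta(p,yaw,lean):
    s=sensors.observe(); return np.r_[(ftool(yaw,lean)*Ro.from_rotvec(s["ee_rot"]).inv()).as_rotvec()/(np.pi/2),np.array(p)-s["position"]].round(4)
E
python3 - <<'E'
from h import *
state()
h=np.array([.4405,-.0720,.096]);ax=ftool(-15.9,15).as_matrix()[:,2]
print(fdelta([.58,-.1,.26],-15.9,0));print(fdelta(h-.11*ax,-15.9,15), fdelta(h,-15.9,15))
E
```

```text
t 6.9 pos [ 0.6097 -0.0956  0.3023] lean 0.76 yaw 80.37 F [1.  0.1 0.9] T [-0.   -0.06  0.  ] w 60.0 g 0.0 q [ 0.76  0.66 -1.19  1.44  0.59  1.45 -0.59]
[-0.0026 -0.0088  0.9304 -0.0297 -0.0044 -0.0423]
[-0.1569 -0.1061  0.9249 -0.1965  0.0314 -0.1001] [-0.1569 -0.1061  0.9249 -0.1692  0.0236 -0.2063]
```

Emit:
arm_command(
  deltas=[0,0,0.93,-0.02,0,0,60,0,0,0.93,-0.02,0,0,60,0,0,0.93,-0.02,0,0,60,0,0,0.93,-0.02,0,0,60,0,0,0.93,-0.02,0,0,60,0,0,0.93,-0.02,0,0,60,0,0,0.93,-0.02,0,0,60,0,0,0.93,-0.02,0,0,60,0,0,0.93,-0.02,0,0,60,0,0,0.93,-0.02,0,0,60,0,0,0.93,-0.02,0,0,60],
)

```text
clock: 8.0
position: [0.5891, -0.1053, 0.3012]
ee_rot: [-0.451, -3.101, 0.014]
force: [0.9, 0.4, 0.0]
width: 0.654
gripper_force: 0.0
```

Run:
```python
from h import *
state()
h=np.array([.4405,-.0720,.096]);ax=ftool(-15.9,15).as_matrix()[:,2]
print(fdelta(h-.11*ax,-15.9,15), fdelta(h,-15.9,15))
```

```text
t 8.0 pos [ 0.5891 -0.1053  0.3012] lean 0.68 yaw 163.47 F [0.9 0.4 0. ] T [ 0.08 -0.18 -0.03] w 60.0 g 0.0 q [ 0.82  0.65 -1.25  1.49  0.62  1.46  0.84]
[-0.0418 -0.1658  0.0078 -0.176   0.0411 -0.099 ] [-0.0418 -0.1658  0.0078 -0.1486  0.0333 -0.2052]
```

Emit:
arm_command(
  deltas=[-0.042,-0.166,0.008,-0.176,0.041,-0.05,60,-0.042,-0.166,0.008,-0.176,0.041,-0.05,60,-0.042,-0.166,0.008,-0.176,0.041,-0.05,60,-0.042,-0.166,0.008,-0.176,0.041,-0.05,60,-0.042,-0.166,0.008,-0.176,0.041,-0.099,60,-0.042,-0.166,0.008,-0.176,0.041,-0.099,60,-0.042,-0.166,0.008,-0.176,0.041,-0.099,60],
)

```text
clock: 8.7
position: [0.4138, -0.0641, 0.202]
ee_rot: [0.401, 2.854, -0.051]
force: [1.1, -1.2, -0.2]
width: 0.658
gripper_force: 0.0
```

Run:
```python
from h import *
state()
h=np.array([.4405,-.0720,.096]);print(fdelta(h,-15.9,15))
```

```text
t 8.7 pos [ 0.4138 -0.0641  0.202 ] lean 14.96 yaw 164.01 F [ 1.1 -1.2 -0.2] T [ 0.18  0.07 -0.04] w 60.4 g 0.0 q [ 1.09  0.16 -1.19  2.23  0.41  0.64  0.91]
[-0.0008 -0.0003  0.001   0.0267 -0.0079 -0.106 ]
```

Emit:
arm_command(
  deltas=[0,0,0,0.009,-0.003,-0.035,60,0,0,0,0.018,-0.005,-0.07,60,0,0,0,0.0267,-0.008,-0.106,60,0,0,0,0.0267,-0.008,-0.106,60,0,0,0,0.0267,-0.008,-0.106,60],
)

```text
clock: 9.2
position: [0.4421, -0.0699, 0.0961]
ee_rot: [0.397, 2.856, -0.047]
force: [0.7, 0.1, 1.0]
width: 0.654
gripper_force: 0.0
```

Run:
```python
from h import *
state()
cv2.imwrite("pics/side2.png",optics.get_image("side")[150:290,300:480].repeat(4,0).repeat(4,1))
```

```text
t 9.2 pos [ 0.4421 -0.0699  0.0961] lean 14.89 yaw 164.2 F [0.7 0.1 1. ] T [0.16 0.18 0.02] w 60.1 g 0.0 q [ 0.68  0.39 -0.84  2.32  0.93  0.47  0.38]
```

View pics/side2.png

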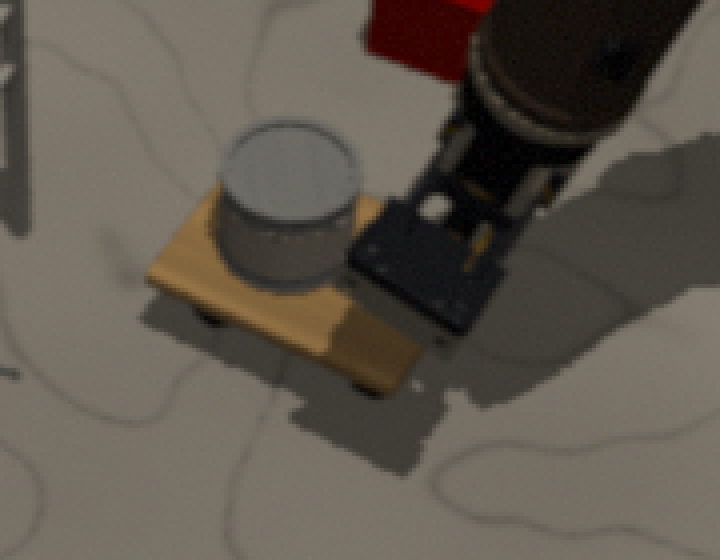

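The gripper straddles the handle over the dolly's rear (~(430,280)) and is clear of the tin (~(290,200)). Closing.

Emit:
arm_command(
  deltas=[0,0,0,0,0,0,20,0,0,0,0,0,0,12,0,0,0,0,0,0,12,0,0,0,0,0,0,12,0,0,0,0,0,0,12],
  force=30,
)

```text
clock: 9.75
position: [0.4405, -0.0726, 0.0967]
ee_rot: [0.402, 2.852, -0.052]
force: [1.3, 0.4, -0.8]
width: 0.27
gripper_force: 0.0
```

Run:
```python
from h import *
state()
for x in (-.30,-.36): print(x,bay2w(x-.07,0))
x,y=bay2w(-.30-.07,0); print(fdelta([x,y,.096],-10.6,15))
```

```text
t 9.75 pos [ 0.4405 -0.0726  0.0967] lean 15.09 yaw 163.98 F [ 1.3  0.4 -0.8] T [0.2  0.09 0.01] w 24.8 g 0.0 q [ 0.68  0.38 -0.84  2.32  0.93  0.47  0.38]
-0.3 [0.42731392 0.111562  ]
-0.36 [0.3683378  0.12259908]
[-1.000e-04  1.000e-03  6.020e-02 -1.320e-02  1.842e-01 -7.000e-04]
```

Emit:
arm_command(
  deltas=[0,0,0,0,0,0,12,0,0,0,0,0,0,12,0,0,0,0,0,0,12,0,0,0,0,0.003,0,12,0,0,0.003,0,0.009,0,12,0,0,0.006,-0.001,0.018,0,12,0,0,0.009,-0.002,0.028,0,12,0,0,0.012,-0.003,0.038,0,12,0,0,0.016,-0.004,0.048,0,12,0,0,0.019,-0.004,0.058,0,12,0,0,0.022,-0.005,0.068,0,12,0,0,0.026,-0.006,0.078,0,12,0,0,0.029,-0.006,0.088,0,12],
  force=30,
)

```text
clock: 11.05
position: [0.4343, 0.0166, 0.0964]
ee_rot: [0.334, 2.861, -0.043]
force: [0.1, -2.0, 5.8]
width: 0.218
gripper_force: 30.0
```

Run:
```python
from h import *
state(); 
x,y=bay2w(-.30-.07,0); print(fdelta([x,y,.096],-10.6,15))
```

```text
t 11.05 pos [0.4343 0.0166 0.0964] lean 15.05 yaw 166.68 F [ 0.1 -2.   5.8] T [-0.55 -0.39 -0.22] w 20.0 g 30.0 q [ 0.45  0.38 -0.86  2.34  0.97  0.52  0.15]
[-0.0002  0.0007  0.0303 -0.007   0.0949 -0.0004]
```

Emit:
arm_command(
  deltas=[0,0,0.003,-0.001,0.01,0,12,0,0,0.006,-0.002,0.02,0,12,0,0,0.01,-0.003,0.03,0,12,0,0,0.013,-0.003,0.04,0,12,0,0,0.016,-0.004,0.05,0,12,0,0,0.02,-0.005,0.06,0,12,0,0,0.023,-0.006,0.07,0,12,0,0,0.026,-0.006,0.08,0,12,0,0,0.029,-0.007,0.088,0,12,0,0,0.03,-0.007,0.093,0,12,0,0,0.03,-0.007,0.095,0,12,0,0,0.03,-0.007,0.095,0,12],
)

```text
clock: 12.25
position: [0.4272, 0.1121, 0.0964]
ee_rot: [0.265, 2.868, -0.033]
force: [-0.3, 0.8, 6.5]
width: 0.222
gripper_force: 30.0
```

Run:
```python
from h import *
state()
x,y=bay2w(-.125-.07,0); print(fdelta([x,y,.096],-10.6,15))
a=optics.get_image("top"); cv2.imwrite("pics/top2.png",cv2.convertScaleAbs(cv2.resize(a[170:350,195:415],None,fx=3.1,fy=3.1,interpolation=cv2.INTER_CUBIC),alpha=1.5))
```

```text
t 12.25 pos [0.4272 0.1121 0.0964] lean 15.05 yaw 169.44 F [-0.3  0.8  6.5] T [-0.   -0.31  0.09] w 20.3 g 30.0 q [ 0.21  0.4  -0.88  2.31  0.99  0.6  -0.06]
[-0.0008  0.0007 -0.0004  0.1722 -0.0328 -0.0004]
```

View pics/top2.png

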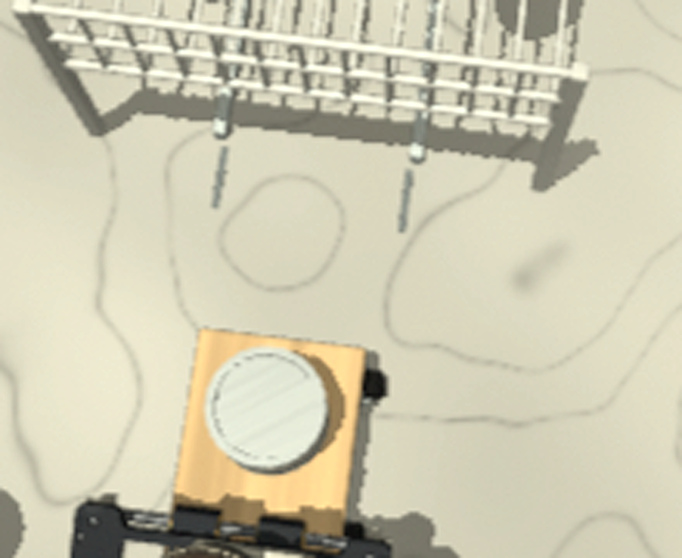

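The deck front corners are at (202,328) and (366,348), the tin is at (268,410), and the front-right castor is still sideways at (374,382). I'll check alignment against the bay.

```bash
cat >> h.py <<'E'
def w2bay(p):
    a=np.radians(BYAW); d=np.asarray(p)[...,:2]-BAY; return np.stack([d[...,0]*np.cos(a)+d[...,1]*np.sin(a),-d[...,0]*np.sin(a)+d[...,1]*np.cos(a)],-1)
E
python3 - <<'E'
from h import *
f=lambda L:np.array(L)/3.1+[195-.33,170-.33]
p=ray("top",f([(202,328),(366,348),(174,500)]),.056); print(p.round(4),w2bay(p).round(4))
v=p[0]-p[1];print("yaw",np.degrees(np.arctan2(v[1],v[0]))-90,np.linalg.norm(v)); v=p[0]-p[2];print("side yaw",np.degrees(np.arctan2(v[1],v[0])))
print("tin",w2bay(ray("top",f([(268,410)]),.12)).round(4), "expected lat of tool",w2bay(sensors.observe()["position"]))
# bay refs in the same image
print(w2bay(ray("top",f([(222,132),(417,154)]),.018)).round(4),w2bay(ray("top",f([(215,208),(402,232)]),0)).round(4),w2bay(ray("top",f([(100,130),(542,188)]),0)).round(4))
E
```

```text
[[0.584  0.1425 0.056 ]
 [0.5631 0.027  0.056 ]
 [0.4646 0.1648 0.056 ]] [[-0.2217  0.0592]
 [-0.221  -0.0581]
 [-0.3431  0.0592]]
yaw -10.278613230938404 0.1173392260224785
side yaw -10.565543303049306
tin [[-0.2811 -0.0023]] expected lat of tool [-0.37024049  0.00049898]
[[-0.0629  0.0742]
 [-0.0614 -0.0755]] [[-0.1184  0.073 ]
 [-0.119  -0.0715]] [[-0.0676  0.1716]
 [-0.0706 -0.1737]]
```

Emit:
arm_command(
  deltas=[0,0,0,0.004,-0.0008,0,12,0,0,0,0.011,-0.002,0,12,0,0,0,0.02,-0.0038,0,12,0,0,0,0.03,-0.0057,0,12,0,0,0,0.04,-0.0076,0,12,0,0,0,0.05,-0.0095,0,12,0,0,0,0.06,-0.0114,0,12,0,0,0,0.07,-0.0133,0,12,0,0,0,0.08,-0.0152,0,12,0,0,0,0.09,-0.0171,0,12,0,0,0,0.1,-0.019,0,12,0,0,0,0.11,-0.021,0,12,0,0,0,0.12,-0.0229,0,12,0,0,0,0.13,-0.0248,0,12,0,0,0,0.14,-0.0267,0,12,0,0,0,0.15,-0.0286,0,12,0,0,0,0.16,-0.0305,0,12,0,0,0,0.167,-0.0318,0,12,0,0,0,0.171,-0.0326,0,12,0,0,0,0.172,-0.0328,0,12],
)

```text
clock: 14.3
position: [0.5998, 0.0797, 0.0965]
ee_rot: [0.266, 2.867, -0.032]
force: [-1.3, 1.3, 8.0]
width: 0.214
gripper_force: 30.0
```

Run:
```python
from h import *
state(); print(w2bay(sensors.observe()["position"]))
a=optics.get_image("top"); cv2.imwrite("pics/t3.png",a); b=optics.get_image("side")
A=cv2.resize(a[170:310,205:365],(570,500),interpolation=cv2.INTER_CUBIC); 
cv2.imwrite("pics/top3.png",cv2.convertScaleAbs(A,alpha=1.5)); cv2.imwrite("pics/side3.png",b)
h=w2bay([0,0]);x,y=bay2w(-.195,0); h=np.array([x,y,.094]); ax=ftool(-10.6,46).as_matrix()[:,2]
print(fdelta(h-.1*ax,-10.6,46),fdelta(h,-10.6,46))
```

```text
t 14.3 pos [0.5998 0.0797 0.0965] lean 15.06 yaw 169.41 F [-1.3  1.3  8. ] T [ 0.06 -0.17  0.08] w 19.6 g 30.0 q [ 0.31  0.62 -0.84  1.96  0.95  0.74  0.28]
[-0.19462459  0.00041958]
[-0.0646 -0.3375 -0.0006 -0.0711  0.0129  0.0669] [-6.460e-02 -3.375e-01 -6.000e-04 -4.000e-04 -3.000e-04 -2.500e-03]
```

View pics/top3.png

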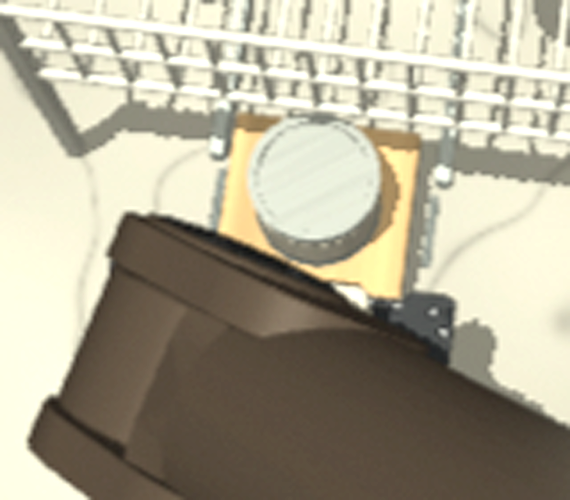

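Between the two rail ends ((218,145) and (443,175)) the deck sits centred at about (235–415,120). No castor sticks out and the tin is in place at (315,175). Releasing, then backing out to regrasp with the big lean.

Emit:
arm_command(
  deltas=[0,0,0,0,0,0,24,0,0,0,0,0,0,30,0,0,0,0,0,0,50,0,0,0,0,0,0,50,0,0,0,0,0,0,50,0,0,0,-0.009,0.002,0.033,50,0,0,0,-0.02,0.004,0.075,50,0,0,0,-0.022,0.004,0.08,50,-0.065,-0.3375,0,-0.071,0.013,0.075,50,-0.065,-0.3375,0,-0.071,0.013,0.075,50,-0.065,-0.3375,0,-0.071,0.013,0.075,50,-0.065,-0.3375,0,-0.071,0.013,0.067,50,-0.065,-0.3375,0,-0.071,0.013,0.067,50,-0.065,-0.3375,0,-0.071,0.013,0.067,50],
)

```text
clock: 15.8
position: [0.5284, 0.091, 0.1637]
ee_rot: [0.217, 2.331, -0.094]
force: [-0.3, -1.8, -1.2]
width: 0.546
gripper_force: 0.0
```

Run:
```python
from h import *
state()
x,y=bay2w(-.195,0); h=np.array([x,y,.094]); ax=ftool(-10.6,46).as_matrix()[:,2]
print(fdelta(h-.1*ax,-10.6,46),fdelta(h,-10.6,46))
a=optics.get_image("wrist"); cv2.imwrite("pics/w4.png",a); print(proj("wrist",[[x,y,.115],[x,y,.056]]))
```

```text
t 15.8 pos [0.5284 0.091  0.1637] lean 46.0 yaw 169.33 F [-0.3 -1.8 -1.2] T [ 0.14  0.73 -0.01] w 50.1 g 0.0 q [ 0.01  0.38 -0.77  2.45  1.83  0.85 -0.91]
[ 0.0006 -0.0002  0.0008  0.0002  0.0016 -0.0002] [ 0.0006 -0.0002  0.0008  0.0709 -0.0117 -0.0697]
[[317.88152285 274.70927653]
 [317.4404644  195.9103162 ]]
```

View pics/w4.png

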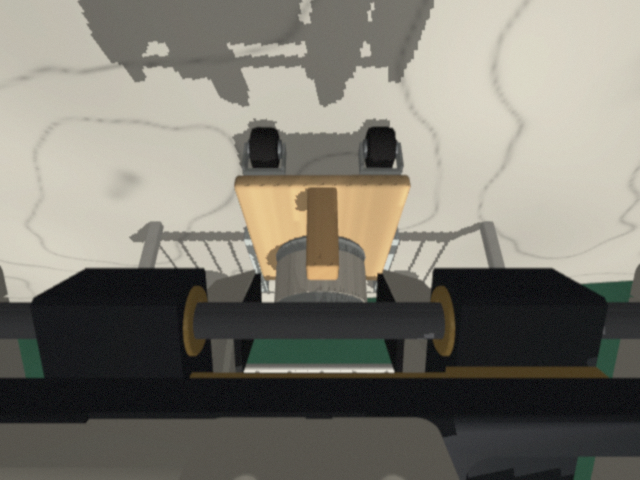

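The wrist view (upside down) shows both rear castors trailing straight at (264,148) and (380,148). The post is centred at (322,272) and the tin is upright. Next: regrasp at lean 50° and z 0.090.

Run:
```python
from h import *
x,y=bay2w(-.195,0); h=np.array([x,y,.090]); ax=ftool(-10.6,50).as_matrix()[:,2]
for k in (.095,.05,0): print(fdelta(h-k*ax,-10.6,50))
```

```text
[-0.0117 -0.0411 -0.0003  0.0006  0.0001 -0.0116]
[-0.0117 -0.0411 -0.0003  0.0345 -0.0062 -0.0405]
[-0.0117 -0.0411 -0.0003  0.0722 -0.0133 -0.0726]
```

Emit:
arm_command(
  deltas=[-0.0117,-0.041,0,0.0006,0,-0.0116,50,-0.0117,-0.041,0,0.0006,0,-0.0116,50,-0.0117,-0.041,0,0.0345,-0.0062,-0.0405,50,-0.0117,-0.041,0,0.055,-0.01,-0.058,50,-0.0117,-0.041,0,0.072,-0.0133,-0.0726,50,-0.0117,-0.041,0,0.072,-0.0133,-0.0726,50,-0.0117,-0.041,0,0.072,-0.0133,-0.0726,28,-0.0117,-0.041,0,0.072,-0.0133,-0.0726,20,-0.0117,-0.041,0,0.072,-0.0133,-0.0726,12,-0.0117,-0.041,0,0.072,-0.0133,-0.0726,12,-0.0117,-0.041,0,0.072,-0.0133,-0.0726,12,-0.0117,-0.041,0,0.072,-0.0133,-0.0726,12],
  force=25,
)

```text
clock: 17.05
position: [0.6007, 0.0775, 0.0912]
ee_rot: [0.209, 2.268, -0.109]
force: [-0.1, 0.7, 4.0]
width: 0.218
gripper_force: 24.9
```

Run:
```python
from h import *
state(); print(w2bay(sensors.observe()["position"]).round(4))
for k in (-.09,-.07): x,y=bay2w(k,0); print(fdelta([x,y,.09],-10.6,50))
```

```text
t 17.05 pos [0.6007 0.0775 0.0912] lean 49.65 yaw 169.25 F [-0.1  0.7  4. ] T [0.47 0.09 0.09] w 20.1 g 24.9 q [ 0.01  0.66 -0.68  2.4   2.14  1.05 -1.06]
[-0.1933 -0.0016]
[ 0.005  -0.0049  0.0017  0.1018 -0.0174 -0.0012]
[ 0.005  -0.0049  0.0017  0.1215 -0.0211 -0.0012]
```

Emit:
arm_command(
  deltas=[0,0,0.0005,0.004,-0.0005,0,12,0,0,0.001,0.01,-0.0015,0,12,0,0,0.0017,0.018,-0.003,0,12,0,0,0.0017,0.026,-0.0043,0,12,0,0,0.0017,0.034,-0.0057,0,12,0,0,0.0017,0.042,-0.007,0,12,0,0,0.0017,0.05,-0.0084,0,12,0,0,0.0017,0.058,-0.0098,0,12,0,0,0.0017,0.066,-0.0112,0,12,0,0,0.0017,0.074,-0.0126,0,12,0,0,0.0017,0.082,-0.014,0,12,0,0,0.0017,0.09,-0.0154,0,12,0,0,0.0017,0.096,-0.0164,0,12,0,0,0.0017,0.101,-0.0173,0,12,0,0,0.0017,0.104,-0.0179,0,12,0,0,0.0017,0.106,-0.0183,0,12,0,0,0.0017,0.107,-0.0185,0,12,0,0,0.0017,0.107,-0.0185,0,12],
)

```text
clock: 18.85
position: [0.7082, 0.0583, 0.0912]
ee_rot: [0.207, 2.268, -0.109]
force: [1.0, -1.0, 4.9]
width: 0.215
gripper_force: 24.9
```

Run:
```python
from h import *
state(); print(w2bay(sensors.observe()["position"]).round(4))
for k in (-.07,): x,y=bay2w(k,0); print(fdelta([x,y,.09],-10.6,50))
a=optics.get_image("side"); A=cv2.convertScaleAbs(cv2.resize(a[120:320,120:390],None,fx=2.9,fy=2.9,interpolation=cv2.INTER_CUBIC),alpha=1.4); cv2.imwrite("pics/side5.png",A)
```

```text
t 18.85 pos [0.7082 0.0583 0.0912] lean 49.67 yaw 169.33 F [ 1.  -1.   4.9] T [ 0.29 -0.29 -0.13] w 19.7 g 24.9 q [ 0.09  0.7  -0.6   2.17  2.18  0.87 -0.88]
[-0.0842 -0.0006]
[ 0.0052 -0.0047  0.0008  0.014  -0.002  -0.0012]
```

View pics/side5.png

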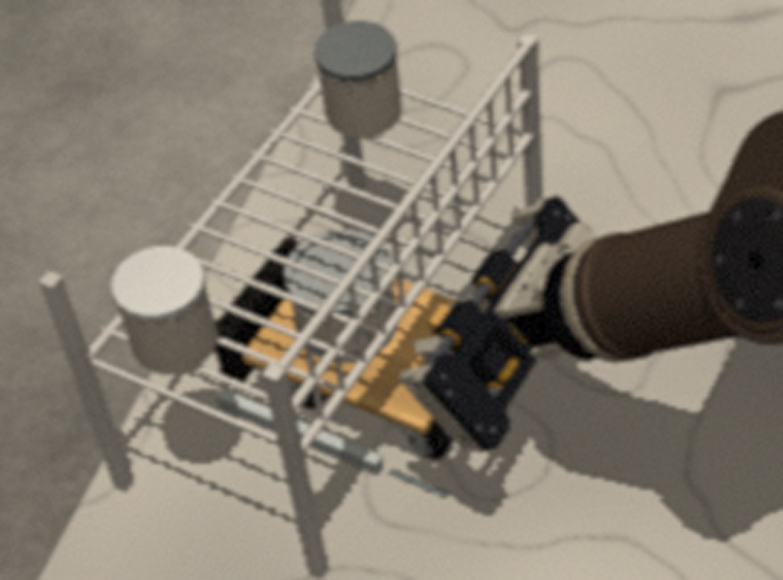

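The dolly is between the rails with its deck front (~(250,345)) just short of the black stop (~(235,340)). The gripper is clear in front of the fence. Now a slow creep to contact.

Emit:
arm_command(
  deltas=[0,0,0.0008,0.002,-0.0003,0,12,0,0,0.0008,0.004,-0.0006,0,12,0,0,0.0008,0.006,-0.0009,0,12,0,0,0.0008,0.008,-0.0012,0,12,0,0,0.0008,0.01,-0.0015,0,12,0,0,0.0008,0.011,-0.0017,0,12,0,0,0.0008,0.012,-0.0018,0,12,0,0,0.0008,0.012,-0.0018,0,12,0,0,0.0008,0.012,-0.0018,0,12],
)

```text
clock: 19.8
position: [0.7199, 0.0568, 0.0912]
ee_rot: [0.205, 2.268, -0.108]
force: [-0.6, -0.2, 6.8]
width: 0.215
gripper_force: 25.0
```

Run:
```python
from h import *
state(); print(w2bay(sensors.observe()["position"]).round(4))
```

```text
t 19.8 pos [0.7199 0.0568 0.0912] lean 49.66 yaw 169.43 F [-0.6 -0.2  6.8] T [ 0.36 -0.29 -0.17] w 19.7 g 25.0 q [ 0.09  0.71 -0.59  2.15  2.18  0.85 -0.86]
[-0.0723 -0.    ]
```

No contact yet, so I'll continue in 1 mm steps.

Emit:
arm_command(
  deltas=[0,0,0,0.001,-0.0002,0,12,0,0,0,0.002,-0.0004,0,12,0,0,0,0.003,-0.0005,0,12,0,0,0,0.003,-0.0005,0,12,0,0,0,0.003,-0.0005,0,12],
)

```text
clock: 20.3
position: [0.7225, 0.057, 0.0912]
ee_rot: [0.204, 2.268, -0.107]
force: [-3.3, 0.1, 8.7]
width: 0.221
gripper_force: 25.0
```

Run:
```python
from h import *
state(); print(w2bay(sensors.observe()["position"]).round(4))
```

```text
t 20.3 pos [0.7225 0.057  0.0912] lean 49.63 yaw 169.49 F [-3.3  0.1  8.7] T [ 0.37 -0.16 -0.14] w 20.3 g 25.0 q [ 0.09  0.71 -0.59  2.14  2.18  0.85 -0.86]
[-0.0698  0.0006]
```

Emit:
arm_command(
  deltas=[0,0,0,0.001,-0.0002,0,12,0,0,0,0.001,-0.0002,0,12],
)

```text
clock: 20.5
position: [0.7233, 0.0569, 0.0912]
ee_rot: [0.204, 2.269, -0.106]
force: [-5.2, 0.9, 8.9]
width: 0.219
gripper_force: 25.0
```

Run:
```python
from h import *
state(); print(w2bay(sensors.observe()["position"]).round(4))
```

```text
t 20.5 pos [0.7233 0.0569 0.0912] lean 49.62 yaw 169.51 F [-5.2  0.9  8.9] T [ 0.44 -0.16 -0.17] w 20.1 g 25.0 q [ 0.09  0.71 -0.59  2.14  2.18  0.85 -0.86]
[-0.069   0.0007]
```

Emit:
arm_command(
  deltas=[0,0,0,-0.001,0.0002,0,12,0,0,0,-0.002,0.0003,0,12,0,0,0,-0.0023,0.0003,0,12,0,0,0,-0.0023,0.0003,0,12],
)

```text
clock: 20.9
position: [0.7213, 0.0571, 0.0912]
ee_rot: [0.204, 2.268, -0.107]
force: [-2.2, 1.2, 6.1]
width: 0.215
gripper_force: 25.0
```

Run:
```python
from h import *
state(); print(w2bay(sensors.observe()["position"]).round(4)); print(Ro.from_rotvec(sensors.observe()["ee_rot"]).as_matrix()[:,2])
```

```text
t 20.9 pos [0.7213 0.0571 0.0912] lean 49.64 yaw 169.49 F [-2.2  1.2  6.1] T [ 0.47 -0.21 -0.05] w 19.7 g 25.0 q [ 0.09  0.71 -0.59  2.14  2.18  0.85 -0.86]
[-0.071   0.0005]
[ 0.74809456 -0.14469294 -0.64762527]
```

Emit:
arm_command(
  deltas=[0,0,0,-0.0005,0.0001,0,12,0,0,0,-0.0005,0.0001,0,12,0,0,0,-0.0005,0.0001,0,22,0,0,0,-0.0005,0.0001,0,26,0,0,0,-0.0005,0.0001,0,32,0,0,0,-0.0005,0.0001,0,42,0,0,0,-0.0005,0.0001,0,42,0,0,0,-0.0005,0.0001,0,42,0,0,0,-0.008,0.0015,0.0065,42,0,0,0,-0.022,0.0043,0.019,42,0,0,0,-0.045,0.0087,0.039,42,0,0,0,-0.075,0.0145,0.065,42,0,0,0,-0.112,0.0217,0.097,42,0,0,0,-0.15,0.029,0.13,42,0,0,0,-0.15,0.029,0.13,42],
)

```text
clock: 22.4
position: [0.5682, 0.0877, 0.2254]
ee_rot: [0.199, 2.264, -0.105]
force: [0.8, -0.5, 0.8]
width: 0.458
gripper_force: 0.0
```

Run:
```python
from h import *
state()
a=optics.get_image("wrist"); b=optics.get_image("side")
A=cv2.convertScaleAbs(cv2.resize(b[170:290,180:340],(400,300),interpolation=cv2.INTER_CUBIC),alpha=1.4)
cv2.imwrite("pics/fin.png",np.hstack([cv2.rotate(cv2.resize(a,(400,300)),cv2.ROTATE_180),A]))
```

```text
t 22.4 pos [0.5682 0.0877 0.2254] lean 49.93 yaw 169.71 F [ 0.8 -0.5  0.8] T [0.27 0.7  0.04] w 42.0 g 0.0 q [ 0.03  0.27 -0.71  2.36  1.78  0.76 -0.75]
```

View pics/fin.png

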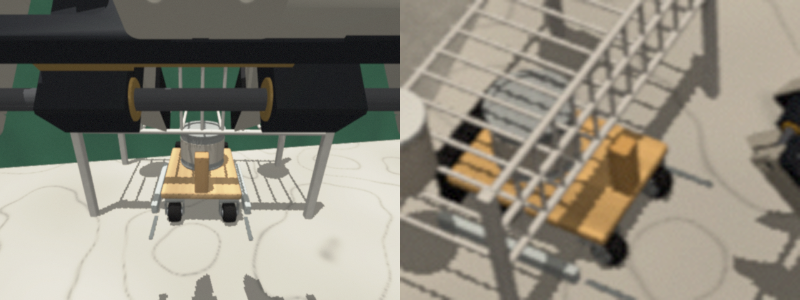

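The wrist half shows the dolly straight between the rails, with the tin upright and both rear castors trailing ((174,212) and (229,212)). In the side half the deck front meets the stop at about (448,175), the handle top is at (628,142), and the gripper is clear. A quick numeric check of the handle position and of any drift:

Run:
```python
from h import *
b=optics.get_image("side")
m=cv2.imread("pics/fin.png")[:,400:]
A=cv2.convertScaleAbs(cv2.resize(b[170:290,180:340],(400,300),interpolation=cv2.INTER_CUBIC),alpha=1.4)
print("shift",cv2.phaseCorrelate(np.float32(m[100:220,100:280,0]),np.float32(A[100:220,100:280,0])))
print(w2bay(ray("side",[(271.2,226.8)],.115)).round(4), proj("side",[[*bay2w(-.07,0),.115]]), proj("side",[[*bay2w(-.08,0),.115]]))
# wrist view: deck rear edge corners / post
a=optics.get_image("wrist"); hsv=cv2.cvtColor(a,cv2.COLOR_BGR2HSV)
k=cv2.inRange(hsv,(8,70,60),(22,200,255)); k[:,:200]=0;k[:,440:]=0;k[300:]=0; ys,xs=np.nonzero(k); print(xs.min(),xs.max(),ys.min(),ys.max())
for x in (-.07,-.075,-.08):
  print(x,proj("wrist",[[*bay2w(x-.01,.06),.056],[*bay2w(x-.01,-.06),.056]]).round(1).tolist())
```

```text
shift ((0.05054735439929914, -0.008779486810212234), 0.9110885598041393)
[[-0.0757 -0.0037]] [[268.03439116 227.09222884]] [[272.13940647 228.68914654]]
206 431 164 299
-0.07 [[385.9, 175.4], [253.6, 174.3]]
-0.075 [[386.8, 172.2], [252.7, 171.1]]
-0.08 [[387.7, 168.8], [251.9, 167.8]]
```

Run:
```python
from h import *
s=sensors.observe(); Rt=Ro.from_rotvec(s["ee_rot"]).as_matrix(); c=optics.calibration("wrist"); Rc=cv2.Rodrigues(c["rvec"])[0]
X_R=Rc@Rt; X_t=Rc@s["position"]+c["tvec"]          # tool->cam
a2=optics.get_image("wrist"); a1=cv2.imread("pics/w4.png")
Rt1=Ro.from_rotvec([.217,2.331,-.094]).as_matrix(); R1=X_R@Rt1.T; t1=X_t-R1@np.array([.5284,.091,.1637])
c1=dict(camera_matrix=c["camera_matrix"],rvec=cv2.Rodrigues(R1)[0].ravel(),tvec=t1)
for nm,a,cc,cols in (("w4",a1,c1,(275,300)),("fin",a2,c,(280,300))):
    b=a[140:215,cols[0]:cols[1]].astype(float).mean(1); g=b.sum(1); sat=b[:,2]-b[:,0]; 
    print(nm,[(140+i,int(g[i]),int(sat[i])) for i in range(20,62,1)])
    for r in (165,170,175,180,185,190): print(r,w2bay(ray("wrist",[(sum(cols)/2,r)],.056,cc)).round(4).tolist(),end=" ")
    print()
```

```text
w4 [(160, 257, 6), (161, 258, 6), (162, 258, 6), (163, 260, 6), (164, 265, 6), (165, 268, 7), (166, 274, 6), (167, 284, 7), (168, 292, 6), (169, 294, 6), (170, 293, 6), (171, 296, 6), (172, 304, 6), (173, 304, 7), (174, 289, 13), (175, 259, 26), (176, 249, 37), (177, 256, 41), (178, 270, 44), (179, 284, 46), (180, 299, 48), (181, 309, 51), (182, 320, 52), (183, 332, 54), (184, 365, 60), (185, 415, 68), (186, 479, 79), (187, 520, 84), (188, 541, 87), (189, 552, 87), (190, 558, 88), (191, 560, 87), (192, 558, 87), (193, 550, 87), (194, 541, 86), (195, 528, 84), (196, 522, 83), (197, 525, 83), (198, 525, 84), (199, 518, 82), (200, 512, 82), (201, 513, 81)]
165 [[-0.2255, -0.0207]] 170 [[-0.2207, -0.0211]] 175 [[-0.2157, -0.0214]] 180 [[-0.2105, -0.0218]] 185 [[-0.2052, -0.0222]] 190 [[-0.1996, -0.0226]] 
fin [(160, 319, 5), (161, 335, 5), (162, 345, 5), (163, 337, 7), (164, 317, 18), (165, 293, 34), (166, 293, 44), (167, 308, 49), (168, 325, 52), (169, 344, 55), (170, 361, 58), (171, 388, 62), (172, 443, 72), (173, 526, 85), (174, 574, 87), (175, 596, 86), (176, 606, 85), (177, 608, 85), (178, 609, 85), (179, 609, 85), (180, 608, 85), (181, 608, 85), (182, 608, 85), (183, 608, 85), (184, 610, 85), (185, 610, 85), (186, 610, 85), (187, 600, 86), (188, 554, 85), (189, 453, 73), (190, 375, 60), (191, 357, 57), (192, 354, 57), (193, 355, 57), (194, 354, 57), (195, 356, 57), (196, 356, 57), (197, 357, 57), (198, 358, 57), (199, 406, 65), (200, 521, 84), (201, 575, 84)]
165 [[-0.0945, -0.026]] 170 [[-0.0871, -0.0265]] 175 [[-0.0794, -0.027]] 180 [[-0.0714, -0.0275]] 185 [[-0.0631, -0.0281]] 190 [[-0.0544, -0.0286]]
```

```bash
python3 -c "
from cell import arm
print(arm.sign_off())"
```

```text
the job is handed in; nothing more can be done
None
```

The dolly is parked straight in the bay, resting lightly against the end stop to within about 1 mm. The tin is upright in place, the gripper has let go, and I handed the job in at about 23 s. The rear castors were seen trailing; the front pair were hidden under the deck, so I'm relying on the 175 mm straight push before the rails for those.

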